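# Shift the gear selector on the test fixture into the slot that the pilot lamp calls for

## Task

A gear selector is clamped in the orange test fixture and the tester has lit one green pilot lamp. Push its lever with the fingers, without gripping it, through the gate until it is fully home in the slot beside the lit lamp, then let go of it. Do not run the lever into any other slot on the way, and leave the loose things on the fixture where they are.

Things in the scene. Friction and masses are not known exactly. Their poses are not given: they have to be found in the camera images.
- fixture: orange test fixture, 300 x 400 mm, deck 45 mm above the bench, fixed; it may stand turned. Origin: at bench height, straight below the lever's pivot (pivot 67 mm up). x = away from the robot at zero yaw ('far'), y = to its left, z up. A black selector housing is clamped on the deck. Red-handled clamps at left and right reach 114 mm, lamp bars with lamps 156 mm above the bench
- gate_neutral (a point): middle of the steel gate plate's top, 140 mm above the bench, over the pivot. The gate has 3 lanes along the fixture's x at y = -24, 0, +24 mm, joined by one cross lane along y at x = 0 (neutral): 3 far and 3 near slots. Lanes are 14 mm wide, the stem 11 mm (1.5 mm play each side); ribs between lanes are 10 mm thick with round noses. To change lanes the lever must stand at neutral
- yoke (a joint): sideways lean of the lever (rad), about the fixture's x axis: 0 = middle lane, + = leaning left (+y of the fixture); +-0.33 = left / right lane. No spring: it stays where it is left; moving it takes about 2 N at the knob
- lever (a joint): fore-and-aft lean of the lever (rad): 0 = neutral, + = leaning far (+x of the fixture); +-0.26 to 0.28 = against the end of a far / near slot; to pass sideways it must be within about 0.02 of 0. No spring: it stays where it is left; about 2 N at the knob. Starts part-way in the middle lane
- knob_center (a point): centre of the lever's black knob, a rounded block 40 x 40 mm, 46 mm high, bright disc on top, flat faces along the fixture's x and y; 175 mm from the pivot. With yoke a, lever b it lies in the fixture's frame at x = 175 sin b, y = 175 sin a cos b, z = 67 + 175 cos a cos b (mm): about 50 mm from neutral at a slot's end, 57 mm from middle to outer lane
- stem_at_gate (a point): point on the lever's axis 70 mm from the pivot, where the stem passes the gate plate
- lamp_lit: the lit pilot lamp, bright green lens, 16 mm across in a steel ring, on the black lamp bar just beyond the end of the slot that it calls for: 46 mm far or near of neutral, at y = +24 or -24 mm in the fixture's frame (always one of the four outer slots). Origin: centre of its underside, 148 mm above the bench; 7 mm tall
- lamp_dark1: dark pilot lamp (not lit) of another outer slot, placed likewise
- lamp_dark2: dark pilot lamp (not lit) of another outer slot, placed likewise
- lamp_dark3: dark pilot lamp (not lit) of another outer slot, placed likewise
- screwdriver: loose blue-handled screwdriver, 160 mm long, lying on the deck at the right of the selector; origin on its underside at mid-length, x along it. Leave alone
- spare_knob: loose spare knob, 40 x 40 mm, 54 mm high, standing on the deck at the far left; origin under its centre. Leave alone
- grease_jar: loose small jar with yellow lid, 38 mm across, 48 mm high, standing on the deck at the far right; origin under its centre. Leave alone

How it is judged:
At the end, for the whole second after the job is handed in: the lever rests in the slot of the lit lamp, the stem within about 3 mm of the slot's end (7 mm at the knob); the screwdriver, spare knob and jar are at rest within 15 mm of where they stood (horizontal distance between stem_at_gate and lamp_lit below 0.031 m and velocity of joint lever between -0.05 and 0.05 rad/s and velocity of joint yoke between -0.05 and 0.05 rad/s and distance of each of screwdriver, spare_knob, grease_jar from where it was at the start of the episode below 0.015 m and linear speed of each of screwdriver, spare_knob, grease_jar below 0.02 m/s); the robot touches nothing.
It fails at once if the lever was run home into another outer slot (horizontal distance between stem_at_gate and lamp_dark1 below 0.031 m or horizontal distance between stem_at_gate and lamp_dark2 below 0.031 m or horizontal distance between stem_at_gate and lamp_dark3 below 0.031 m).
It fails at once if the lever was run home into a middle slot (value of joint yoke between -0.12 and 0.12 rad and (value of joint lever above 0.25 rad or value of joint lever below -0.25 rad)).
It fails at once if the lever was gripped: the fingers pressed on two opposite sides of its knob or shank at once ((contact force between the fingers and knob_left above 1.5 N and contact force between the fingers and knob_right above 1.5 N) or (contact force between the fingers and knob_far above 1.5 N and contact force between the fingers and knob_near above 1.5 N) or (contact force between the fingers and shank_left above 1.5 N and contact force between the fingers and shank_right above 1.5 N) or (contact force between the fingers and shank_far above 1.5 N and contact force between the fingers and shank_near above 1.5 N)).
It fails at once if a loose thing on the fixture was moved more than 15 mm or lifted (distance of any of screwdriver, spare_knob, grease_jar from where it was at the start of the episode above 0.015 m).
It also fails if it takes over 54 s, if anything falls off the work surface, if the arm or the gripper's body presses on something with over 40 N, if the wrist force passes 120 N, or if a joint passes its speed limit or range.

## Robot

A 6-joint arm with a two-finger parallel gripper is mounted at the origin on the work surface. World frame = base frame: x ahead of the robot, y to its left, z up, the work surface at z = 0. Lengths are in m, angles in rad, forces in N, time in s.
With the tool pointing down it reaches from about 0.35 to 0.975 m from the base axis. Payload 17.4 kg.
Tool frame: the origin (TCP) lies midway between the tips of the shut fingers; the grasp point (between the pads) lies 19 mm behind it; z points along the fingers, y is the line along which they close (so a half turn about z gives the same grasp; the last joint's range is limited). The gripper opens to 85 mm and grips with 20 to 120 N. Pads are 22 mm wide; open, the fingers measure 114 mm over their backs; the gripper's body (76 mm by 85 mm) begins 54 mm behind the grasp point. The pads swing forward as they close: fully open they stand 13 mm farther back than shut.
Start: joints at [-1.146, 0.116, 1.442, -0, 1.584, -0.038], TCP at [0.301, -0.604, 0.231] pointing down, gripper open.
Joint ranges: [-2.83, 2.83], [-0.83, 2.19], [0.07, 2.5], [-1.14, 4.28], [0.01, 3], [-2.97, 2.97]. Speed limits (rad/s): [1.89, 1.89, 2.22, 3.14, 3.14, 3.14].

## Interface

Orientations are given as [roll, pitch, yaw] about the fixed x, y, z axes, in that order (R = Rz(yaw) Ry(pitch) Rx(roll)).
In Python, from plant import telemetry, cams, ticket gives the robot as it stands. The module is installed in compiled form; this text tells all that it offers.
- The arm moves only by the tool move_arm, never from a script. Its argument "targets" is a list of rows, each an object of numbers: "tx", "ty", "tz": the shift along the tool's x, y, z in m; "twist": the turn about the tool's z in degrees; "fingers": the opening, from 0 (shut) to 1 (fully open). A call has 1 to 5 rows; each row is the pose to reach, as a shift and turn from the pose commanded when the call began, along the tool's axes at that moment; what a row does not reach only later rows make up. A row lasts 1/10 s, in which the tool goes at most 50 mm and 8.59 degrees, less where a joint would pass 70% of its speed; a pose out of reach is approached as far as the arm can. A call with a gripper value outside its range is refused whole. The fingers move at their own pace and stop on an object; "grip_force" is the grip in N (left out, the last holds). Time passes only in rows, so rows that repeat a pose let the fingers close. It gives the time, the measured TCP pose, the force, the opening and the grip force at its end, in the units of the state.
- telemetry.read_state(): the state, without advancing time (a new reading comes with each control period).
- cams.snapshot(name): name is "scene" or "top" or "wrist"; returns a dict with "color" (480x640x3 uint8, red, green, blue), "mtx" (3x3 intrinsics, pixels), "position" and "rotation" of the camera in the world. Camera axes: x right, y down, z forward; pixel columns grow to the right and rows downward; lengths in m; the calibration is good to about 2 mm. The wrist camera is an equidistant fisheye: a pixel r from the principal point sees the ray r / f radians off the axis. A picture is of the moment at which its call begins. There is no depth.
- ticket.sign_off(): hands the job in; it is judged then, once.
The state is a dict: "time": time; "qpos": joint angles; "joint_vel": joint speeds; "effort": joint torques, N m; "eef_pos": TCP position; "tool_rot": TCP orientation; "wrist_force": force on the tool from outside, world axes, zero at the start; "torque": the same for the moment, N m; "grip_width": finger opening in m; "grasp_force": force on a finger pad.
Only numpy, scipy, OpenCV 4.12 (cv2) and the standard library are available. Lean on these libraries where they do the work, as an engineer would, in place of code of your own. Each camera call takes 0.05 s, during which the arm holds its last target. There are 200 camera calls.

## Working session

There is one attempt and no reset: what is moved stays moved. The work goes in short steps, Python scripts to look and compute and a tool call to move; the robot and the scene stay as the last step left them, time stands still between calls to the robot, and variables do not carry over. Pictures are saved under pics/ and viewed, at most 10 in all, crops included, and the job is handed in when it is done.

Besides the shell and the picture viewer there is one more tool, called after "Emit:" as name(argument=value, ...) on one line, values as JSON. move_arm: Moves the arm, as the interface text tells. Its arguments: {"type":"object","properties":{"targets":{"type":"array"},"grip_force":{"type":"number"}},"required":["targets"]}

```bash
mkdir -p pics; python3 - <<'E'
from plant import telemetry, cams
import cv2,numpy as np
s=telemetry.read_state();print(s)
for n in("top","scene"):
    c=cams.snapshot(n);cv2.imwrite(f"pics/{n}0.png",c["color"][:,:,::-1]);print(n,c["mtx"],c["position"],c["rotation"])
    np.savez(f"{n}0.npz",**c)
E
```

```text
{'time': 0.0, 'qpos': array([-1.14581788e+00,  1.16511349e-01,  1.44225561e+00, -1.06392226e-05,
        1.58398962e+00, -3.78000459e-02]), 'joint_vel': array([-0.00051226,  0.00034555,  0.00061633, -0.00158024, -0.00120607,
        0.00011455]), 'effort': array([-1.81387364e-03, -7.31994438e+01, -6.32495570e+01, -1.56133710e-04,
        6.32884985e-03, -4.13597877e-05]), 'eef_pos': array([ 0.30125852, -0.60384004,  0.23055106]), 'tool_rot': array([-3.14042915e+00, -3.33553863e-05,  4.62778336e-01]), 'wrist_force': array([-0.19263169,  0.40877126, -0.17629605]), 'torque': array([-0.00148675,  0.04246037,  0.04399988]), 'grasp_force': 0.0, 'grip_width': 0.08543069053476589}
top [[624.00300117   0.         316.95892623]
 [  0.         624.00300117 237.56916785]
 [  0.           0.           1.        ]] [0.41729777 0.01672296 1.02840707] [-2.94738050e+00 -1.60447971e-03 -1.54522536e+00]
scene [[463.45370537   0.         326.29609781]
 [  0.         463.45370537 235.83031774]
 [  0.           0.           1.        ]] [1.24180044 0.04872875 0.65751761] [-2.21562942 -0.02148201  1.59031813]
```

View pics/top0.png

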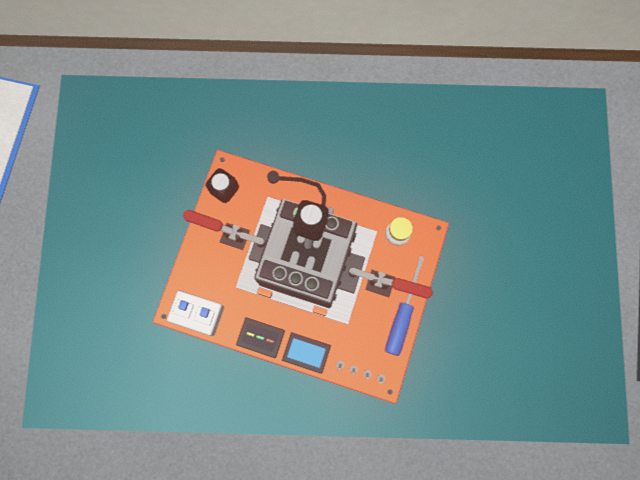

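View pics/scene0.png

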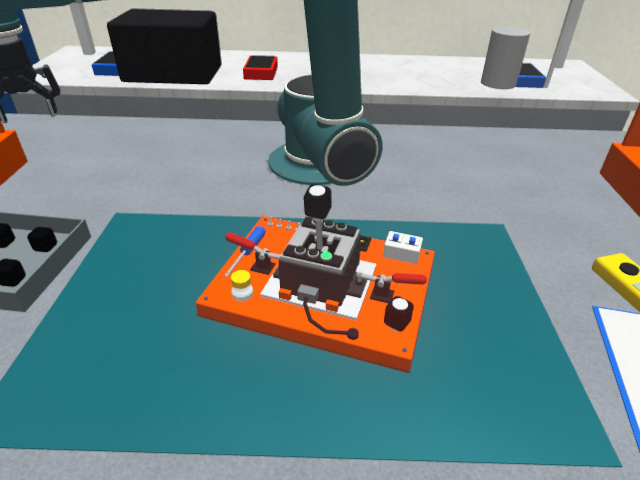

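The top view shows the fixture turned clockwise, with deck corners near (217,150), (448,222), (397,403) and (154,322). The knob disc is at (311,214). The scene view shows the lit green lamp at (326,256), on the far bar at the fixture's left, so the target is the far-left slot.

```bash
cat > h.py <<'E'
import numpy as np,cv2
from scipy.spatial.transform import Rotation as R
def rays(c,uv):
    uv=np.atleast_2d(np.float64(uv));K=c["mtx"]
    d=np.c_[(uv-K[:2,2])/[K[0,0],K[1,1]],np.ones(len(uv))]
    return d@R.from_euler("xyz",c["rotation"]).as_matrix().T
def plane(c,uv,z):
    d=rays(c,uv);return c["position"]+d*((z-c["position"][2])/d[:,2])[:,None]
E
python3 - <<'E'
from h import *
t=np.load("top0.npz");s=np.load("scene0.npz")
def blob(m):
    n,l,st,ce=cv2.connectedComponentsWithStats(m.astype(np.uint8));i=1+st[1:,4].argmax();return ce[i],st[i],l==i
def hsv(c):return cv2.cvtColor(c["color"],cv2.COLOR_RGB2HSV)
h=hsv(t)
m=cv2.inRange(h,(5,150,120),(16,255,255))>0
_,_,l=blob(m)
p=np.argwhere(l)[:,::-1].astype(np.float32)
W=plane(t,p,0.045)[:,:2].astype(np.float32)
r=cv2.minAreaRect(W*1000);print("rect",r)
print(cv2.boxPoints(r))
# green
for c in(t,s):
    g=cv2.inRange(hsv(c),(50,110,120),(80,255,255))>0
    ce,st,_=blob(g);print("green",ce,st,plane(c,ce,0.155))
w=(t["color"].min(2)>170);w[:195]=0;w[235:]=0;w[:,:295]=0;w[:,330:]=0
ce,st,_=blob(w);print("disc",ce,st,plane(t,ce,0.262))
print("near lamps",plane(t,[(279,272),(296,278),(312,284),(332,223)],.155))
# disc in scene
w=(s["color"].min(2)>170);w[:180]=0;w[200:]=0;w[:,:300]=0;w[:,335:]=0
ce2,st,_=blob(w);print(ce2,st)
a=rays(t,ce)[0];b=rays(s,ce2)[0]
k=np.linalg.lstsq(np.c_[a,-b],s["position"]-t["position"],rcond=None)[0]
print(t["position"]+k[0]*a,s["position"]+k[1]*b)
E
```

```text
rect ((642.5321655273438, 15.2098388671875), (397.1070251464844, 115.82180786132812), 73.52274322509766)
[[ 530.68286 -158.76402]
 [ 641.74817 -191.6151 ]
 [ 754.3815   189.1837 ]
 [ 643.31616  222.03477]]Traceback (most recent call last):
  File "<stdin>", line 16, in <module>
  File "<stdin>", line 4, in blob
ValueError: attempt to get argmax of an empty sequence
```

```bash
python3 - <<'E'
from h import *
t=np.load("top0.npz");s=np.load("scene0.npz")
def blob(m):
    n,l,st,ce=cv2.connectedComponentsWithStats(m.astype(np.uint8));i=1+st[1:,4].argmax();return ce[i],st[i],l==i
def hsv(c):return cv2.cvtColor(c["color"],cv2.COLOR_RGB2HSV)
h=hsv(t)
print(h[212,285:291],h[300,230])
m=cv2.inRange(h,(3,120,90),(18,255,255));m=cv2.morphologyEx(m,cv2.MORPH_CLOSE,np.ones((9,9)))>0
_,_,l=blob(m)
p=np.argwhere(l)[:,::-1].astype(np.float32)
W=plane(t,p,0.045)[:,:2].astype(np.float32)
r=cv2.minAreaRect(W*1000);print("rect",r)
for c,z in((s,(240,270,310,345)),(t,(200,230,270,300))):
    g=cv2.inRange(hsv(c),(50,80,100),(85,255,255))>0
    q=np.zeros_like(g);q[z[0]:z[1],z[2]:z[3]]=1;g&=q
    if g.any():
        ce,st,_=blob(g);print("green",ce,st,plane(c,ce,0.155))
w=(t["color"].min(2)>170);w[:195]=0;w[235:]=0;w[:,:295]=0;w[:,330:]=0
ce,st,_=blob(w);print("disc",ce,st,plane(t,ce,0.262))
print("near lamps",plane(t,[(279,272),(296,278),(312,284),(332,223)],.155))
w=(s["color"].min(2)>170);w[:180]=0;w[200:]=0;w[:,:300]=0;w[:,335:]=0
ce2,st,_=blob(w);print(ce2,st)
a=rays(t,ce)[0];b=rays(s,ce2)[0]
k=np.linalg.lstsq(np.c_[a,-b],s["position"]-t["position"],rcond=None)[0]
print(t["position"]+k[0]*a,s["position"]+k[1]*b)
im=cv2.resize(t["color"][180:320,220:400],None,fx=4,fy=4,interpolation=cv2.INTER_CUBIC);cv2.imwrite("pics/crop.png",im[:,:,::-1])
E
```

```text
[[  5  56 104]
 [  8  68 102]
 [  1  59 104]
 [  4  56 104]
 [  2  62 107]
 [  5  64 100]] [ 11 133 236]
rect ((555.31689453125, 41.3929443359375), (398.12786865234375, 298.5262145996094), 73.37548828125)
green [325.85245902 254.45901639] [322 251   9   8  61] [[0.62650516 0.04675419 0.155     ]]
green [295.83333333 211.16666667] [295 209   3   5   6] [[0.62697498 0.05108088 0.155     ]]
disc [310.77429467 214.09717868] [301 205  21  19 319] [[0.59798062 0.02791583 0.262     ]]
near lamps [[ 0.53818459  0.07199252  0.155     ]
 [ 0.53028717  0.04774087  0.155     ]
 [ 0.52238227  0.02498292  0.155     ]
 [ 0.61090001 -0.00129026  0.155     ]]
[316.89430894 190.04065041] [309 185  16  11 123]
[0.59724233 0.02787009 0.26513161] [0.59719249 0.02933215 0.26514121]
```

View pics/crop.png

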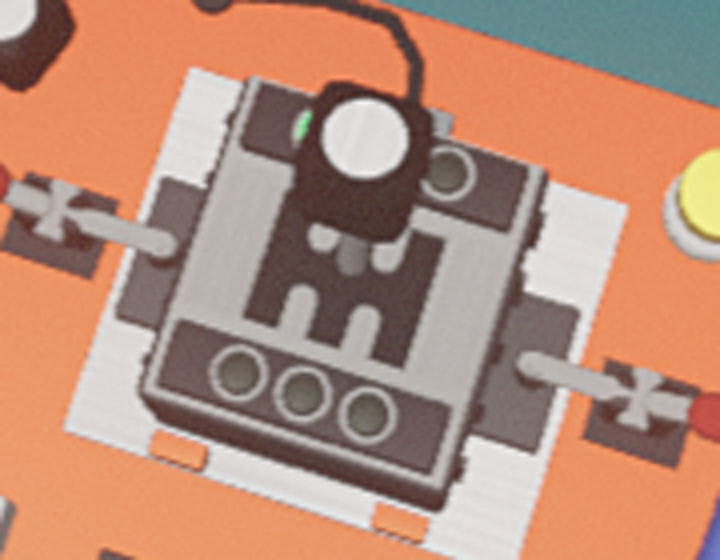

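The crop shows the lit lamp peeking out left of the knob at about (303,125). It belongs to the far-left slot, and the position matches the scene view. Neutral comes out near (0.5745, 0.035) with yaw about -16.6°, and the lever is at about +0.12 in the middle lane. Next I shut the fingers, turn the tool so its x points fixture-left and its y fixture-far, and go round to the far side of the knob.

Emit:
move_arm(targets=[{"tx": 0.04,"ty": -0.023,"tz": -0.01,"twist": -8.5,"fingers": 0},{"tx": 0.08,"ty": -0.046,"tz": -0.02,"twist": -17,"fingers": 0},{"tx": 0.12,"ty": -0.068,"tz": -0.03,"twist": -25.5,"fingers": 0},{"tx": 0.16,"ty": -0.09,"tz": -0.03,"twist": -34,"fingers": 0},{"tx": 0.2,"ty": -0.113,"tz": -0.03,"twist": -42.5,"fingers": 0}])

```text
time: 0.6
eef_pos: [0.4306, -0.412, 0.2614]
tool_rot: [3.141, 0.0, 1.21]
wrist_force: [0.1, -0.8, -0.2]
grip_width: 0.0124
grasp_force: 0.0
```

Emit:
move_arm(targets=[{"tx": 0.045,"ty": 0.01,"twist": -4.2,"fingers": 0},{"tx": 0.09,"ty": 0.021,"twist": -4.2,"fingers": 0},{"tx": 0.135,"ty": 0.031,"twist": -4.2,"fingers": 0},{"tx": 0.18,"ty": 0.042,"twist": -4.2,"fingers": 0},{"tx": 0.225,"ty": 0.052,"twist": -4.2,"fingers": 0}])

```text
$.targets[0]: bad value
```

Emit:
move_arm(targets=[{"tx": 0.045,"ty": 0.01,"tz": 0.0,"twist": -4.2,"fingers": 0},{"tx": 0.09,"ty": 0.021,"tz": 0.0,"twist": -4.2,"fingers": 0},{"tx": 0.135,"ty": 0.031,"tz": 0.0,"twist": -4.2,"fingers": 0},{"tx": 0.18,"ty": 0.042,"tz": 0.0,"twist": -4.2,"fingers": 0},{"tx": 0.225,"ty": 0.052,"tz": 0.0,"twist": -4.2,"fingers": 0}])

```text
time: 1.1
eef_pos: [0.5597, -0.2204, 0.2611]
tool_rot: [-3.141, -0.0, 1.278]
wrist_force: [0.2, -1.0, -0.2]
grip_width: -0.0001
grasp_force: 0.0
```

Emit:
move_arm(targets=[{"tx": 0.04,"ty": 0.03,"tz": 0.005,"twist": -0.2,"fingers": 0},{"tx": 0.09,"ty": 0.031,"tz": 0.01,"twist": -0.2,"fingers": 0},{"tx": 0.14,"ty": 0.031,"tz": 0.015,"twist": -0.2,"fingers": 0},{"tx": 0.19,"ty": 0.031,"tz": 0.02,"twist": -0.2,"fingers": 0},{"tx": 0.24,"ty": 0.031,"tz": 0.024,"twist": -0.2,"fingers": 0}])

```text
time: 1.6
eef_pos: [0.6578, -0.0003, 0.2367]
tool_rot: [-3.141, 0.0, 1.281]
wrist_force: [0.0, -0.6, -0.1]
grip_width: -0.0005
grasp_force: 0.0
```

```bash
cat >> h.py <<'E'
N=np.array([.5745,.035]);Y=np.radians(-16.6)
F=np.array([[np.cos(Y),np.sin(Y)],[-np.sin(Y),np.cos(Y)]])  # world->fixture
def fx(p):return F@(np.asarray(p)[:2]-N)
E
cat > look.py <<'E'
import sys
from h import *
from plant import telemetry,cams
s=telemetry.read_state();print("tcp",(fx(s["eef_pos"])*1e3).round(1),s["eef_pos"][2].round(4),"yaw",np.degrees(s["tool_rot"][2]).round(2),"F",(F@s["wrist_force"][:2]).round(1),s["time"])
c=cams.snapshot("scene");np.savez("s.npz",**c);h=c["color"]
if len(sys.argv)>1: cv2.imwrite(f"pics/{sys.argv[1]}.png",cv2.resize(h[140:300,220:430],None,fx=3,fy=3,interpolation=cv2.INTER_CUBIC)[:,:,::-1])
E
python3 look.py a1
```

```text
tcp [ 89.9 -10.1] 0.2367 yaw 73.42 F [ 0.2 -0.5] 1.6
```

View pics/a1.png

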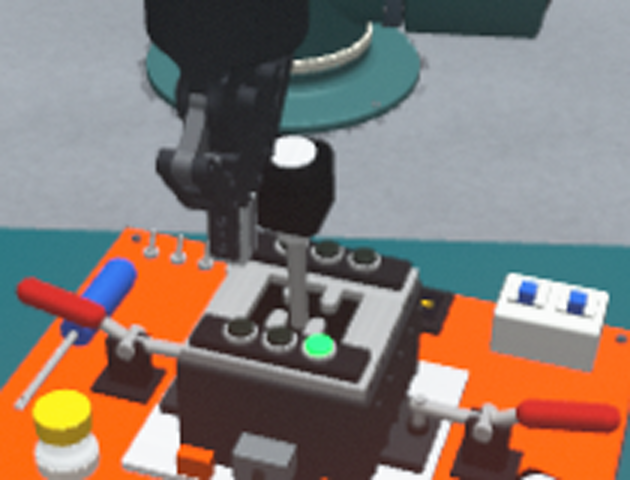

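The picture shows the shut fingers hanging right of and in front of the knob (tip about (235,255)), clear of it, with the knob disc at (293,152) visible. Next I add a lever-angle estimator from the disc pixel.

```bash
cat >> look.py <<'E'
from scipy.optimize import least_squares
def proj(c,P):
    q=R.from_euler("xyz",c["rotation"]).as_matrix().T@(P-c["position"]);K=c["mtx"];return K[:2,:2]@(q[:2]/q[2])+K[:2,2]
L=.199
def pt(ab,L=L):
    a,b=ab;return np.r_[N+F.T@(L*np.array([np.sin(b),np.sin(a)*np.cos(b)])),.067+L*np.cos(a)*np.cos(b)]
def est(c):
    best=None
    w=(c["color"].min(2)>165).astype(np.uint8);w[:150]=0;w[235:]=0;w[:,:270]=0;w[:,365:]=0
    n,l,st,ce=cv2.connectedComponentsWithStats(w)
    for i in range(1,n):
        if 70<st[i,4]<300:
            o=least_squares(lambda x:proj(c,pt(x))-ce[i],[0,0])
            print("disc",ce[i].round(1),st[i,4],"yoke,lever",o.x.round(3))
est(c)
if __name__=="__main__" and len(sys.argv)>2: est(np.load("scene0.npz"));print(proj(c,s["eef_pos"]))
E
python3 look.py a2 1
```

```text
tcp [89.2 -3.8] 0.2357 yaw 73.61 F [-1.6  7.5] 1.65
disc [319.3 190.2] 83 yoke,lever [0.023 0.11 ]
disc [303.4 231.3] 94 yoke,lever [0.036 0.537]
disc [316.8 190. ] 128 yoke,lever [0.004 0.114]
disc [303.  230.7] 115 yoke,lever [0.03  0.533]
[300.17394458 226.61222219]
```

Emit:
move_arm(targets=[{"tx": 0.01,"ty": -0.005,"tz": 0.0,"twist": 0,"fingers": 0},{"tx": 0.01,"ty": -0.01,"tz": 0.0,"twist": 0,"fingers": 0},{"tx": 0.01,"ty": -0.015,"tz": 0.0,"twist": 0,"fingers": 0},{"tx": 0.01,"ty": -0.02,"tz": 0.0,"twist": 0,"fingers": 0}])

```text
time: 2.1
eef_pos: [0.6407, 0.0121, 0.2377]
tool_rot: [3.141, -0.0, 1.28]
wrist_force: [-0.3, -1.2, -0.2]
grip_width: 0.0001
grasp_force: 0.0
```

```bash
python3 look.py a3
```

```text
tcp [70. -3.] 0.2377 yaw 73.35 F [ 0.1 -1.3] 2.1
disc [303.  230.7] 115 yoke,lever [0.03  0.533]
```

```bash
cat >> look.py <<'E'
def top(nm=None):
    c=cams.snapshot("top");w=(c["color"].min(2)>185).astype(np.uint8)
    n,l,st,ce=cv2.connectedComponentsWithStats(w)
    p=proj(c,pt([0,0]))
    for i in range(1,n):
        if 100<st[i,4]<420 and np.hypot(*(ce[i]-p))<70 and st[i,2]<28 and st[i,3]<28:
            o=least_squares(lambda x:proj(c,pt(x))-ce[i],[0,0])
            print("TOP disc",ce[i].round(1),st[i,4],"yoke,lever",o.x.round(3))
    if nm: cv2.imwrite(f"pics/{nm}.png",cv2.resize(c["color"][150:350,190:430],None,fx=3,fy=3)[:,:,::-1])
top(sys.argv[1]+"t" if len(sys.argv)>1 else None)
E
python3 look.py a4
```

```text
tcp [69.5 -2.9] 0.2378 yaw 73.36 F [-0.8 -0. ] 2.15
disc [303.  230.7] 115 yoke,lever [0.03  0.533]
TOP disc [273.3 208.2] 156 yoke,lever [0.243 0.089]
TOP disc [309.5 217.9] 121 yoke,lever [-0.002  0.094]
```

View pics/a4t.png

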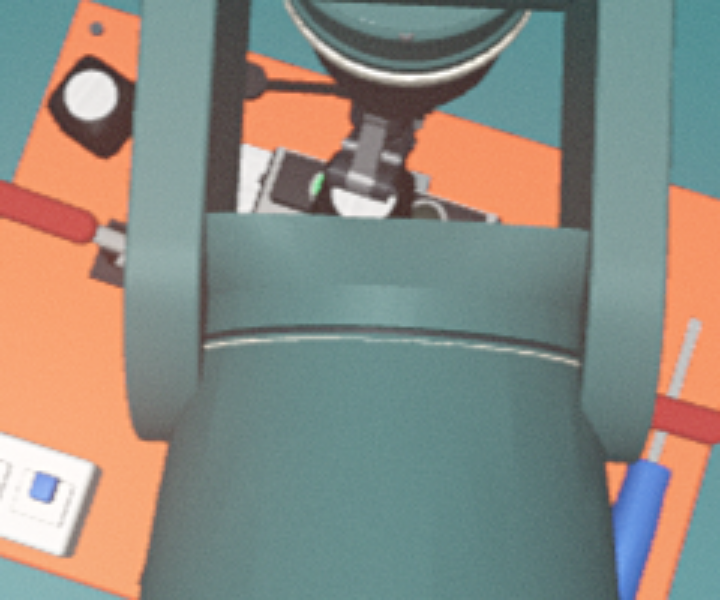

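The top view is mostly hidden by the arm, with only a sliver of disc at (362,203). So I push the lever near by a calculated amount, step aside and measure with the scene camera.

Emit:
move_arm(targets=[{"tx": 0.002,"ty": -0.008,"tz": 0.0,"twist": 0,"fingers": 0},{"tx": 0.002,"ty": -0.015,"tz": 0.0,"twist": 0,"fingers": 0},{"tx": 0.002,"ty": -0.021,"tz": 0.0,"twist": 0,"fingers": 0},{"tx": 0.002,"ty": -0.026,"tz": 0.0,"twist": 0,"fingers": 0},{"tx": 0.002,"ty": -0.03,"tz": 0.0,"twist": 0,"fingers": 0}])

```text
time: 2.75
eef_pos: [0.6128, 0.0235, 0.2377]
tool_rot: [3.141, -0.0, 1.281]
wrist_force: [1.7, -0.6, 1.9]
grip_width: -0.0001
grasp_force: 0.9
```

Emit:
move_arm(targets=[{"tx": 0.0,"ty": 0.0,"tz": 0.0,"twist": 0,"fingers": 0},{"tx": 0.0,"ty": 0.01,"tz": 0.0,"twist": 0,"fingers": 0},{"tx": -0.03,"ty": 0.03,"tz": 0.0,"twist": 0,"fingers": 0},{"tx": -0.07,"ty": 0.03,"tz": 0.0,"twist": 0,"fingers": 0},{"tx": -0.07,"ty": 0.03,"tz": 0.0,"twist": 0,"fingers": 0}])

```text
time: 3.25
eef_pos: [0.6219, -0.0558, 0.2368]
tool_rot: [-3.141, 0.001, 1.279]
wrist_force: [0.0, -0.2, 0.6]
grip_width: 0.0002
grasp_force: 0.0
```

```bash
python3 look.py a5
```

```text
tcp [ 71.3 -73.5] 0.2368 yaw 73.26 F [ 0.1 -0.2] 3.25
disc [358.7 176.8] 142 yoke,lever [ 0.255 -0.395]
disc [320.  184.5] 108 yoke,lever [0.004 0.031]
disc [303.3 230.5] 123 yoke,lever [0.032 0.531]
TOP disc [301.4 225. ] 126 yoke,lever [0.032 0.034]
TOP disc [364.4 236.9] 208 yoke,lever [-0.379  0.1  ]
TOP disc [250.2 237.3] 107 yoke,lever [ 0.331 -0.131]
```

The finger half-thickness comes out at about 14.6 mm, and the lever is now at 0.031. I finish to neutral with TCP x at about 34.5 mm, then come round to the right side.

Emit:
move_arm(targets=[{"tx": 0.035,"ty": 0.0,"tz": 0.0,"twist": 0,"fingers": 0},{"tx": 0.073,"ty": 0.0,"tz": 0.0,"twist": 0,"fingers": 0},{"tx": 0.073,"ty": -0.015,"tz": 0.0,"twist": 0,"fingers": 0},{"tx": 0.073,"ty": -0.027,"tz": 0.0,"twist": 0,"fingers": 0},{"tx": 0.073,"ty": -0.03,"tz": 0.0,"twist": 0,"fingers": 0}])

```text
time: 3.85
eef_pos: [0.6134, 0.027, 0.2376]
tool_rot: [3.141, -0.0, 1.282]
wrist_force: [1.9, -0.4, -0.2]
grip_width: -0.0002
grasp_force: 0.7
```

Emit:
move_arm(targets=[{"tx": 0.0,"ty": -0.002,"tz": 0.0,"twist": 0,"fingers": 0},{"tx": 0.0,"ty": -0.004,"tz": 0.0,"twist": 0,"fingers": 0},{"tx": 0.0,"ty": -0.006,"tz": 0.0,"twist": 0,"fingers": 0},{"tx": 0.0,"ty": -0.006,"tz": 0.0,"twist": 0,"fingers": 0}])

```text
time: 4.25
eef_pos: [0.6083, 0.0277, 0.2376]
tool_rot: [3.141, -0.0, 1.281]
wrist_force: [1.4, -0.0, 1.3]
grip_width: -0.0004
grasp_force: 0.8
```

Emit:
move_arm(targets=[{"tx": 0.0,"ty": 0.02,"tz": 0.0,"twist": 0,"fingers": 0},{"tx": -0.035,"ty": 0.03,"tz": 0.0,"twist": 0,"fingers": 0},{"tx": -0.072,"ty": 0.03,"tz": 0.0,"twist": 0,"fingers": 0},{"tx": -0.072,"ty": 0.0,"tz": 0.0,"twist": 0,"fingers": 0},{"tx": -0.072,"ty": -0.0345,"tz": 0.0,"twist": 0,"fingers": 0}])

```text
time: 4.75
eef_pos: [0.554, -0.0323, 0.2366]
tool_rot: [-3.14, 0.0, 1.279]
wrist_force: [-0.9, 0.7, -0.1]
grip_width: -0.0003
grasp_force: 0.0
```

```bash
python3 look.py a6
```

```text
tcp [ -0.4 -70.4] 0.2366 yaw 73.29 F [-1.   0.5] 4.75
disc [321.  182.9] 104 yoke,lever [0.003 0.005]
disc [303.8 230.7] 123 yoke,lever [0.038 0.532]
```

The lever is at neutral (0.005). Now I lower slightly and push left.

Emit:
move_arm(targets=[{"tx": 0.03,"ty": 0.0,"tz": 0.011,"twist": 0,"fingers": 0},{"tx": 0.038,"ty": 0.0,"tz": 0.011,"twist": 0,"fingers": 0},{"tx": 0.046,"ty": 0.0,"tz": 0.011,"twist": 0,"fingers": 0},{"tx": 0.054,"ty": 0.0,"tz": 0.011,"twist": 0,"fingers": 0},{"tx": 0.06,"ty": 0.0,"tz": 0.011,"twist": 0,"fingers": 0}])

```text
time: 5.35
eef_pos: [0.5721, 0.0265, 0.2265]
tool_rot: [-3.142, 0.0, 1.281]
wrist_force: [-1.7, -2.7, -1.8]
grip_width: -0.0001
grasp_force: 1.0
```

```bash
python3 look.py a7
```

```text
tcp [ 0.1 -8.8] 0.2265 yaw 73.41 F [-0.9 -3.1] 5.35
disc [335.9 186.3] 113 yoke,lever [0.133 0.001]
disc [306.4 231. ] 145 yoke,lever [0.061 0.529]
TOP disc [356.5 244.8] 165 yoke,lever [-0.342  0.032]
```

Emit:
move_arm(targets=[{"tx": 0.007,"ty": 0.0,"tz": 0.0,"twist": 0,"fingers": 0},{"tx": 0.014,"ty": 0.0,"tz": 0.0,"twist": 0,"fingers": 0},{"tx": 0.02,"ty": 0.0,"tz": 0.0,"twist": 0,"fingers": 0},{"tx": 0.026,"ty": 0.0,"tz": 0.0,"twist": 0,"fingers": 0},{"tx": 0.03,"ty": 0.0,"tz": 0.0,"twist": 0,"fingers": 0}])

```text
time: 5.95
eef_pos: [0.5805, 0.0557, 0.2264]
tool_rot: [-3.142, -0.0, 1.282]
wrist_force: [-1.1, -1.8, -0.9]
grip_width: -0.0004
grasp_force: 0.7
```

```bash
python3 look.py a8
```

```text
tcp [-0.2 21.5] 0.2264 yaw 73.43 F [-0.6 -2.1] 5.95
disc [356.4 194.3] 119 yoke,lever [0.315 0.001]
disc [309.  231.3] 164 yoke,lever [0.083 0.525]
TOP disc [319.7 236.1] 163 yoke,lever [-0.099  0.003]
TOP disc [249.8 237.3] 102 yoke,lever [ 0.334 -0.132]
```

Emit:
move_arm(targets=[{"tx": 0.0015,"ty": 0.0,"tz": 0.0,"twist": 0,"fingers": 0},{"tx": 0.0025,"ty": 0.0,"tz": 0.0,"twist": 0,"fingers": 0},{"tx": -0.015,"ty": 0.0,"tz": 0.0,"twist": 0,"fingers": 0},{"tx": -0.035,"ty": -0.025,"tz": 0.0,"twist": 0,"fingers": 0},{"tx": -0.035,"ty": -0.065,"tz": 0.0,"twist": 0,"fingers": 0}])

```text
time: 6.55
eef_pos: [0.5075, 0.0378, 0.2258]
tool_rot: [-3.141, 0.001, 1.279]
wrist_force: [0.1, 0.4, 0.0]
grip_width: 0.0001
grasp_force: 0.0
```

Emit:
move_arm(targets=[{"tx": 0.035,"ty": 0.0,"tz": 0.003,"twist": 0,"fingers": 0},{"tx": 0.069,"ty": 0.0,"tz": 0.003,"twist": 0,"fingers": 0},{"tx": 0.069,"ty": 0.01,"tz": 0.003,"twist": 0,"fingers": 0},{"tx": 0.069,"ty": 0.02,"tz": 0.003,"twist": 0,"fingers": 0}])

```text
time: 6.95
eef_pos: [0.5472, 0.1001, 0.2235]
tool_rot: [3.141, 0.0, 1.282]
wrist_force: [0.4, 0.3, -0.9]
grip_width: 0.0
grasp_force: 0.0
```

```bash
python3 look.py a9
```

```text
tcp [-44.7  54.6] 0.2235 yaw 73.48 F [0.3 0.4] 6.95
disc [357.5 195. ] 114 yoke,lever [0.326 0.003]
disc [308.9 231.3] 163 yoke,lever [0.083 0.525]
```

View pics/a9.png

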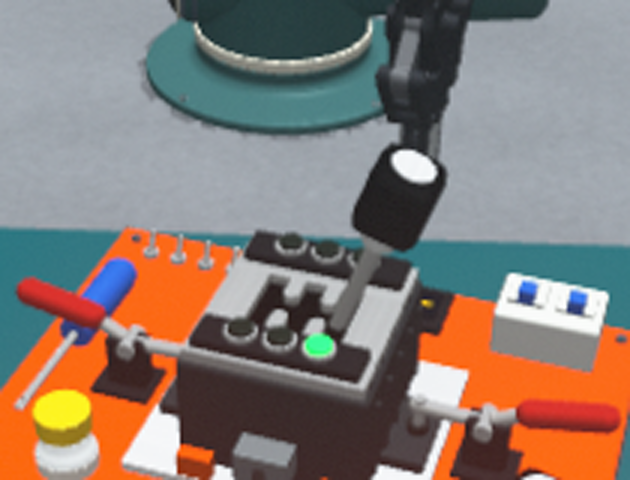

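The lever stands at neutral in the left lane (stem about (355,300), lit lamp at (320,345)), with the fingers behind it. Now I push far.

Emit:
move_arm(targets=[{"tx": 0.0,"ty": 0.012,"tz": 0.0,"twist": 0,"fingers": 0},{"tx": 0.0,"ty": 0.021,"tz": 0.0,"twist": 0,"fingers": 0},{"tx": 0.0,"ty": 0.03,"tz": 0.0,"twist": 0,"fingers": 0},{"tx": 0.0,"ty": 0.039,"tz": 0.0,"twist": 0,"fingers": 0},{"tx": 0.0,"ty": 0.046,"tz": 0.0,"twist": 0,"fingers": 0}])

```text
time: 7.55
eef_pos: [0.5915, 0.0872, 0.223]
tool_rot: [-3.141, -0.0, 1.281]
wrist_force: [-2.9, 1.9, -1.8]
grip_width: 0.0004
grasp_force: 1.5
```

```bash
python3 look.py a10
```

```text
tcp [ 1.4 54.9] 0.223 yaw 73.41 F [-3.3  1. ] 7.55
disc [351.2 208.4] 161 yoke,lever [0.329 0.188]
disc [309.1 231.3] 165 yoke,lever [0.085 0.525]
```

Emit:
move_arm(targets=[{"tx": 0.0,"ty": 0.004,"tz": 0.0,"twist": 0,"fingers": 0},{"tx": 0.0,"ty": 0.007,"tz": 0.0,"twist": 0,"fingers": 0},{"tx": 0.0,"ty": 0.01,"tz": 0.0,"twist": 0,"fingers": 0},{"tx": 0.0,"ty": 0.012,"tz": 0.0,"twist": 0,"fingers": 0},{"tx": 0.0,"ty": 0.0125,"tz": 0.0,"twist": 0,"fingers": 0}])

```text
time: 8.15
eef_pos: [0.6021, 0.0841, 0.2231]
tool_rot: [-3.139, 0.0, 1.282]
wrist_force: [-14.2, 3.1, 0.1]
grip_width: -0.0004
grasp_force: 6.9
```

Emit:
move_arm(targets=[{"tx": 0.0,"ty": 0.001,"tz": 0.0,"twist": 0,"fingers": 0},{"tx": 0.0,"ty": 0.002,"tz": 0.0,"twist": 0,"fingers": 0},{"tx": 0.0,"ty": 0.002,"tz": 0.0,"twist": 0,"fingers": 0}])

```text
time: 8.45
eef_pos: [0.603, 0.0838, 0.223]
tool_rot: [-3.136, 0.001, 1.282]
wrist_force: [-22.8, 4.7, 2.4]
grip_width: -0.0
grasp_force: 11.3
```

```bash
python3 look.py a11
```

```text
tcp [13.4 54.9] 0.223 yaw 73.45 F [-23.2  -2. ] 8.45
disc [348.8 214.2] 172 yoke,lever [0.333 0.254]
disc [308.2 231.2] 159 yoke,lever [0.077 0.526]
TOP disc [301.4 231.9] 108 yoke,lever [ 0.018 -0.009]
TOP disc [249.4 261.9] 137 yoke,lever [ 0.293 -0.283]
```

The force has risen to 23 N, so the lever is against the slot end. I back off and check.

Emit:
move_arm(targets=[{"tx": 0.0,"ty": -0.005,"tz": 0.0,"twist": 0,"fingers": 0},{"tx": 0.0,"ty": -0.02,"tz": 0.0,"twist": 0,"fingers": 0},{"tx": 0.0,"ty": -0.06,"tz": 0.0,"twist": 0,"fingers": 0},{"tx": 0.0,"ty": -0.08,"tz": -0.03,"twist": 0,"fingers": 0},{"tx": 0.0,"ty": -0.08,"tz": -0.04,"twist": 0,"fingers": 0}])

```text
time: 9.05
eef_pos: [0.5266, 0.1068, 0.2666]
tool_rot: [3.138, -0.002, 1.282]
wrist_force: [-0.1, -0.8, 1.2]
grip_width: 0.0001
grasp_force: 0.0
```

```bash
python3 look.py a12
```

```text
tcp [-66.5  55.2] 0.2666 yaw 73.48 F [ 0.1 -0.8] 9.05
disc [348.8 214.2] 171 yoke,lever [0.333 0.254]
disc [307.8 231.2] 155 yoke,lever [0.073 0.527]
```

View pics/a12.png

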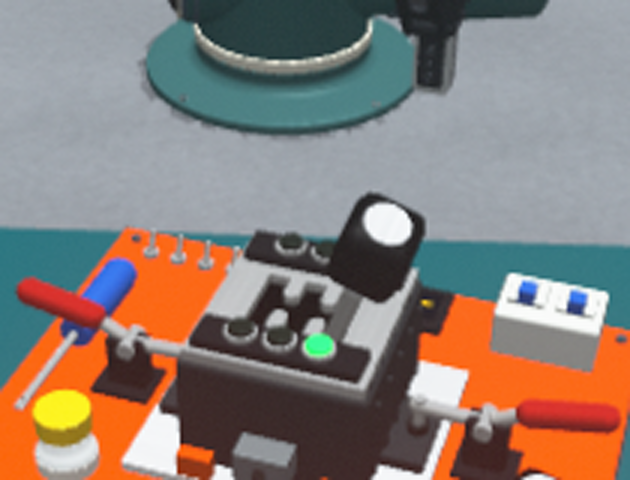

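The lever rests in the far-left slot beside the lit lamp (lamp at (320,345), knob at (380,245)). The fingers are clear and the jar and screwdriver are in place. I hand in.

Emit:
move_arm(targets=[{"tx": 0,"ty": 0,"tz": 0,"twist": 0,"fingers": 0},{"tx": 0,"ty": 0,"tz": 0,"twist": 0,"fingers": 0},{"tx": 0,"ty": 0,"tz": 0,"twist": 0,"fingers": 0}])

```text
time: 9.45
eef_pos: [0.5284, 0.1059, 0.2622]
tool_rot: [-3.14, 0.001, 1.281]
wrist_force: [-0.1, -0.2, -0.0]
grip_width: 0.0001
grasp_force: 0.0
```

```bash
python3 -c "
from plant import ticket;print(ticket.sign_off())"
```

```text
the job is handed in; nothing more can be done
None
```

The lever was pushed against the end of the far-left slot beside the lit lamp and stayed there when the fingers backed clear, and the job was handed in at about 9.5 s; `sign_off()` gave no verdict.

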